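File a framed print in the hanging drawer

TASK

Hang the framed print that stands in the plywood block on the two rails of the file drawer, by both its hooks, in the empty place between the first and second hanging frames, squarely and without unhooking the other frames or shifting them along the rails. The drawer may or may not be latched: try it, and if it does not come, press the release button on top of the unit; pull it out to its stop or nearly so, and when the frame is hung and let go push the drawer fully home. Leave the books, mug and jar alone.

Things in the scene. Friction and masses are not known exactly. Their poses are not given: they have to be found in the camera images.
- new_frame_c (a point): Centre of the frame to hang (lengths in mm): dark wood, 140 wide, 84 high, 12 thick, with a hooked steel bar along its top and a tab on the bar; 134 high in all. The point is 67 above the lower edge, 17 below the bar's underside, 67 below the tab's top. z up, y along the bar, x through the thickness. About 0.25 kg. It starts upright in the slot of the plywood block.
- new_frame: The same frame; origin at the middle of its lower edge (mm). Bar 8 x 8, 192 long, its top 92 up; its ends turn down as hooks to 17 below its underside, inner faces 90 either side of the middle. Tab: flat wood on the bar's middle, 36 wide along y, 8 thick, 44 high. Gripping the tab across its 36 width keeps the fingers clear of neighbours.
- front_frame_c (a point): Centre of the hanging frame nearest the drawer's front board, same make and size as the frame to hang, point and axes likewise; x points to the back of the drawer. It hangs loose on the two rails by its hooks.
- second_frame_c (a point): Centre of the second hanging frame from the front, same make. Between it and the front one is the empty place (middles 55 to 80 mm apart).
- third_frame_c (a point): Centre of the third hanging frame, behind the second (30 to 48 mm, middles), same make.
- rails (a point): Point of the drawer (moves with it) midway between its two round steel rails, level with their tops, 70 mm behind the front board's inner face. Rails run along x (8 mm diameter, centre lines 80 mm either side); x points to the unit's back, z up. A hung frame's bar has its underside at this height, so its centre is 17 mm lower; it may sit up to 6 mm off the middle in y.
- drawer_handle (a point): Middle of the drawer's steel handle bar: level, 10 mm thick, 110 long along y, 165 above the table, its centre line 40 mm in front of the front board (35 mm free between, open from above). Board 16 thick, 266 wide, top 188 mm above the table. x points from the handle to the board.
- drawer (a joint): How far the drawer of the fixed wooden file unit is out, m: 0 fully home, 0.13 at its stop. It slides along -x of drawer_handle with 2 N of friction and stays where left. Unit 268 wide, 220 deep, top 200 mm above the table. A latched drawer gives only about 3 mm; whether it is latched cannot be seen.
- button_top (a point): Centre of the top of the round steel release button (26 mm diameter) on the unit's top near a front corner, 218 mm above the table. It goes straight down 12 mm against about 4 to 5 N. Pressed fully it frees the latch, which stays free; pressing it when already free does nothing.
- block: The fixed plywood block in whose slot the new frame starts: 80 x 120 mm, 38 high; slot 16 wide along y, its floor 10 above the table. Origin under its centre.
- book_pile: Bystander, to be left alone: pile of three books about 130 x 190 mm, 80 high. Origin under its centre.
- mug: Bystander, to be left alone: white mug, 80 mm across, 95 high, handle at its +y. Origin under its centre.
- glue_jar: Bystander, to be left alone: white jar, 64 mm across, 90 high. Origin under its centre.
- front_frame: Same frame as front_frame_c; the origin is the middle of its lower edge.
- second_frame: Same frame as second_frame_c; the origin is the middle of its lower edge.
- third_frame: Same frame as third_frame_c; the origin is the middle of its lower edge.
There are look-alikes about, which are no part of the job. Leave any orange look-alike of the new_frame alone.

How it is judged:
By the outcome, as a careful person would: the job done as asked, in the order asked, and still so for the second after the job is handed in, with the robot touching nothing.
It also fails if it takes over 72 s, if anything falls off the work surface, if the arm or the gripper's body presses on something with over 40 N, if the wrist force passes 120 N, or if a joint passes its speed limit or range.

ROBOT

A 6-joint arm with a two-finger parallel gripper is mounted at the origin on the work surface. World frame = base frame: x ahead of the robot, y to its left, z up, the work surface at z = 0. Lengths are in m, angles in rad, forces in N, time in s.
With the tool pointing down it reaches from about 0.25 to 0.725 m from the base axis. Payload 4 kg.
Tool frame: the origin (TCP) lies midway between the tips of the shut fingers; the grasp point (between the pads) lies 19 mm behind it (bot.grasp_offset is the distance from the TCP to the grasp point, in m); z points along the fingers, y is the direction in which the jaws open and shut (so a half turn about z gives the same grasp; the last joint's range is limited). The gripper opens to 85 mm and grips with 20 to 120 N. Pads are 22 mm wide; open, the fingers measure 114 mm over their backs; the gripper's body (76 mm by 85 mm) begins 54 mm behind the grasp point. The pads swing forward as they close: fully open they stand 13 mm farther back than shut.
Start: joints at [1.321, 0.241, 0.005, 1.335, 0, 1.571], TCP at [0.124, 0.484, 0.231] pointing down, gripper open.
Joint ranges: [-2.72, 2.72], [-1.05, 1.87], [-1.09, 1.28], [-1.99, 2.15], [-1.42, 1.44], [-3.14, 3.14]. Speed limits (rad/s): [2.79, 2.79, 3.14, 3.14, 3.14, 3.14].

INTERFACE

Orientations are given as a unit quaternion [x, y, z, w].
In Python, from workcell import sensors, optics, bot gives the robot as it stands.
- The arm moves only by the tool apply_moves, never from a script. Its argument "plan" is one flat list of numbers, 6 for each row, row after row: the shift along the tool's x, y, z in m, then the turn, a rotation vector about the tool's x, y, z in rad. In form: [tx, ty, tz, ax, ay, az, tx, ty, tz, ax, ay, az, ...]. A call has 1 to 12 rows; each row is the pose to reach, as a shift and turn from the pose commanded when the call began, along the tool's axes at that moment; what a row does not reach only later rows make up. A row lasts 1/12 s, in which the tool goes at most 41.7 mm and 7.16 degrees, less where a joint would pass 70% of its speed; a pose out of reach is approached as far as the arm can. A call with a gripper value outside its range is refused whole. "grip" is the finger opening in m, from 0 to 0.0854, set as the call begins (left out, the last holds). The fingers move at their own pace and stop on an object; the grip force is fixed at half the most. Time passes only in rows, so rows that repeat a pose let the fingers close. It gives the time, the measured TCP pose, the force and the opening at its end, in the units of the state.
- sensors.get_obs(): the state, without advancing time (a new reading comes with each control period).
- optics.camera(name): name is "side" or "top" or "wrist"; returns a dict with "pixels" (400x640x3 uint8, red, green, blue), "fx", "fy", "cx", "cy" (pixels), "pose" (4x4, takes a point from camera to world coordinates); the wrist camera has in their place "tool_from_camera" (4x4, takes a point from camera to tool coordinates, whose origin is the TCP and whose axes are the flange's). Camera axes: x right, y up, looking along -z (the intrinsics and any distortion apply to the point x, -y, -z); pixel columns grow to the right and rows downward; lengths in m; the calibration is good to about 2 mm. A picture is of the moment at which its call begins: read the wrist's pose just before it. There is no depth.
- bot.job_done(): hands the job in, once; it reports no verdict.
The state is a dict: "clock": time; "joint_pos": joint angles; "joint_vel": joint speeds; "tau": joint torques, N m; "eef_pos": TCP position; "tool_rot": TCP orientation; "ft_force": force on the tool from outside, world axes, zero at the start; "ft_torque": the same for the moment, N m; "grip_width": finger opening in m.
Only numpy, scipy, OpenCV 4.12 (cv2) and the standard library are available. Lean on these libraries where they do the work, as an engineer would, in place of code of your own. Each camera call takes 0.05 s, during which the arm holds its last target.

## Working session

There is one attempt and no reset: what is moved stays moved. The work goes in short steps, Python scripts to look and compute and a tool call to move; the robot and the scene stay as the last step left them, time stands still between calls to the robot, and variables do not carry over. Pictures are saved under pics/ and viewed, and the job is handed in when it is done.

Besides the shell and the picture viewer there is one more tool, called after "Call:" in YAML: its name, and indented under it one key for each argument. apply_moves: Moves the arm, as the interface text tells. Its arguments: {"type":"object","properties":{"plan":{"type":"array","items":{"type":"number"}},"grip":{"type":"number"}},"required":["plan"]}

```bash
ls; mkdir -p pics
python3 - <<'E'
from workcell import sensors, optics, bot
import cv2,numpy as np
o=sensors.get_obs(); print(o)
for n in ["side","top","wrist"]:
    c=optics.camera(n); cv2.imwrite(f"pics/{n}0.png",c["pixels"][:,:,::-1]); print(n,{k:(np.round(v,4).tolist() if k!='pixels' else 0) for k,v in c.items()})
E
```

```text
pics
{'clock': 0.0, 'joint_pos': array([ 1.32097870e+00,  2.41429346e-01,  3.73523183e-03,  1.33519149e+00,
       -2.93422635e-05,  1.57080643e+00]), 'joint_vel': array([ 0.00063479, -0.00038944, -0.00010341, -0.00018263, -0.00135947,
       -0.00151973]), 'tau': array([-6.32616229e-04, -3.72317183e+01,  2.52408224e+01,  1.69056054e-02,
       -8.87344027e-05, -1.37940953e-05]), 'eef_pos': array([0.12346804, 0.48387214, 0.23040898]), 'tool_rot': array([ 1.24589187e-01,  9.92207863e-01, -1.03832914e-03, -1.15583568e-04]), 'ft_force': array([-0.20534096,  1.37587227, -0.79769041]), 'ft_torque': array([ 0.02825562, -0.06413604, -0.03736088]), 'grip_width': 0.0856120879043202}
side {'pixels': 0, 'fx': 515.2064, 'fy': 515.2064, 'cx': 322.709, 'cy': 197.0548, 'pose': [[-0.5804, 0.7742, -0.2527, 0.1751], [-0.8143, -0.5489, 0.1887, 0.3307], [0.0074, 0.3153, 0.949, 1.6076], [0.0, 0.0, 0.0, 1.0]]}
top {'pixels': 0, 'fx': 457.4033, 'fy': 457.4033, 'cx': 325.5323, 'cy': 198.1077, 'pose': [[0.0006, 0.9898, -0.1425, 0.3163], [-0.9998, 0.0035, 0.0197, 0.0558], [0.02, 0.1425, 0.9896, 1.8624], [0.0, 0.0, 0.0, 1.0]]}
wrist {'pixels': 0, 'fx': 326.3354, 'fy': 326.3354, 'cx': 318.4566, 'cy': 198.1553, 'tool_from_camera': [[-0.0002, 0.9612, 0.276, 0.07], [1.0, 0.0001, 0.0005, 0.0004], [0.0004, 0.276, -0.9612, -0.1428], [0.0, 0.0, 0.0, 1.0]]}
```

View pics/side0.png

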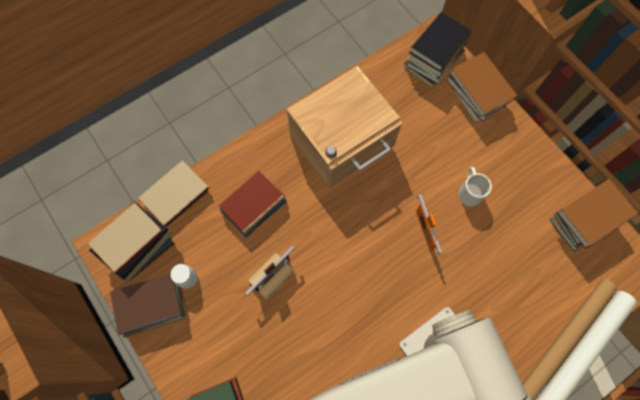

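View pics/top0.png

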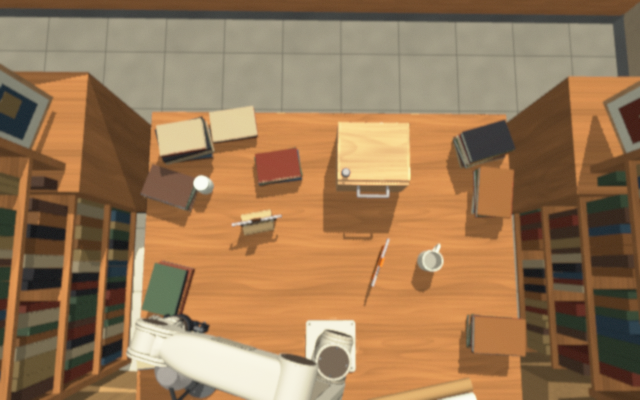

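View pics/wrist0.png

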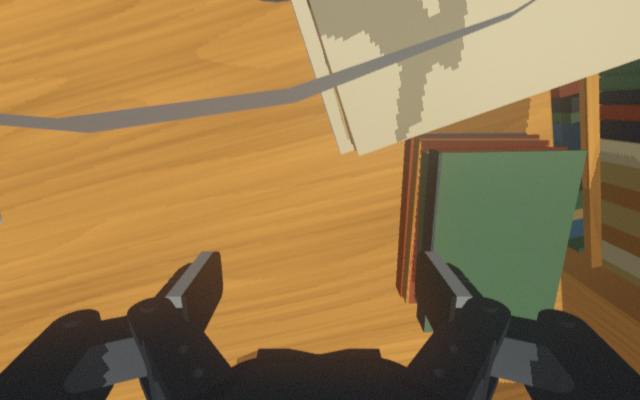

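```bash
cat > h.py <<'E'
from workcell import sensors, optics, bot
import cv2,numpy as np
from scipy.spatial.transform import Rotation as R
def cam(n):
    o=sensors.get_obs(); c=optics.camera(n)
    if n=='wrist':
        T=np.eye(4);T[:3,:3]=R.from_quat(o['tool_rot']).as_matrix();T[:3,3]=o['eef_pos']
        c['pose']=T@c['tool_from_camera']
    return c
def ray(c,u,v):
    d=np.array([(u-c['cx'])/c['fx'],-(v-c['cy'])/c['fy'],-1.]); P=np.array(c['pose']); return P[:3,3],P[:3,:3]@d
def onz(c,u,v,z):
    p,d=ray(c,u,v); return p+d*(z-p[2])/d[2]
def proj(c,X):
    P=np.array(c['pose']); q=P[:3,:3].T@(np.array(X)-P[:3,3]); return np.array([c['cx']+c['fx']*q[0]/-q[2],c['cy']-c['fy']*q[1]/-q[2]])
def tri(c1,p1,c2,p2):
    a,d=ray(c1,*p1);b,e=ray(c2,*p2);d=d/np.linalg.norm(d);e=e/np.linalg.norm(e)
    s=np.linalg.lstsq(np.stack([d,-e],1),b-a,rcond=None)[0]; A=a+d*s[0];B=b+e*s[1]; return (A+B)/2,np.linalg.norm(A-B)
def crop(c,name,x0,y0,x1,y1,s):
    im=c['pixels'][y0:y1,x0:x1,::-1]; cv2.imwrite(f'pics/{name}.png',cv2.resize(im,None,fx=s,fy=s,interpolation=cv2.INTER_CUBIC))
E
python3 - <<'E'
from h import *
c=cam('top'); crop(c,'t1',220,110,420,260,4)
s=cam('side'); crop(s,'s1',230,60,430,210,4); crop(s,'s2',230,230,310,310,7)
E
```

```text
(no output)
```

View pics/t1.png

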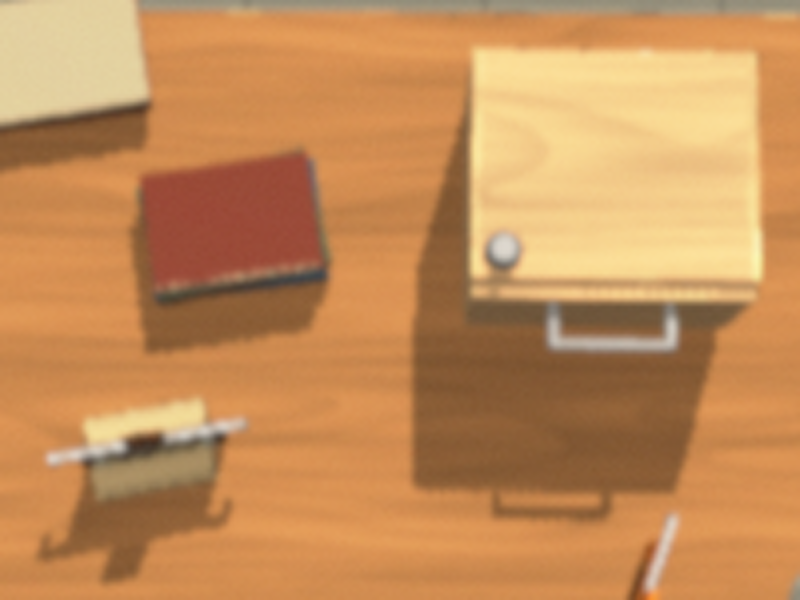

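View pics/s1.png

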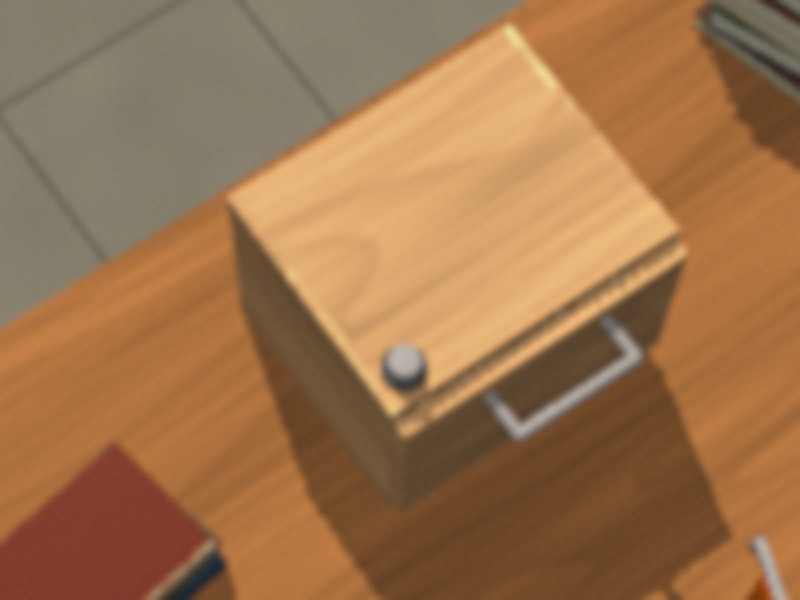

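View pics/s2.png

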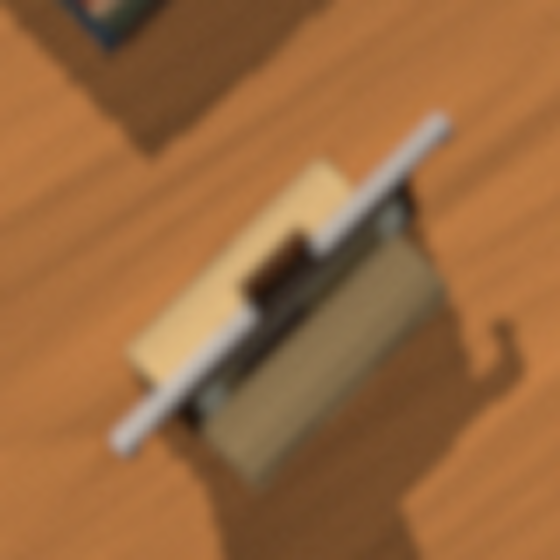

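Run:
```python
from h import *
np.set_printoptions(precision=4,suppress=True)
t=cam('top');s=cam('side')
for n,a,b,z in [('hL',(357.5,196),(360,168.25),.165),('hR',(388.75,196.25),(390,148.25),.165),('btn',(346,171.75),(331.25,151.5),.218),('barL',(232.5,224.75),(247.6,293),.102),('barR',(281.25,216),(292.9,247.9),.102),('tab',(256.3,220),(269.5,268.4),.144),
 ('fL',(337.6,180),(331,163.5),.2),('fR',(410,180.5),(400,120),.2)]:
    print(n,tri(t,a,s,b),onz(t,*a,z),onz(s,*b,z))
```

```text
hL (array([ 0.5672, -0.0979,  0.1729]), np.float64(0.001685600527445171)) [ 0.5691 -0.0981  0.165 ] [ 0.5686 -0.1006  0.165 ]
hR (array([ 0.5696, -0.2167,  0.1594]), np.float64(0.00030984315288262086)) [ 0.5686 -0.2159  0.165 ] [ 0.5682 -0.2145  0.165 ]
btn (array([ 0.6555, -0.0544,  0.1904]), np.float64(0.0025461618691787783)) [ 0.651  -0.0519  0.218 ] [ 0.6451 -0.0476  0.218 ]
barL (array([0.4655, 0.3794, 0.0929]), np.float64(0.0010756641417123047)) [0.4651 0.3781 0.102 ] [0.4633 0.3788 0.102 ]
barR (array([0.5025, 0.1939, 0.0758]), np.float64(0.0008975882912923011)) [0.4994 0.1917 0.102 ] [0.4973 0.1965 0.102 ]
tab (array([0.4839, 0.287 , 0.1096]), np.float64(0.002219210671175508)) [0.4797 0.2818 0.144 ] [0.4777 0.2886 0.144 ]
fL (array([ 0.6169, -0.0226,  0.2205]), np.float64(0.006496286746641777)) [ 0.6235 -0.0219  0.2   ] [ 0.6205 -0.0294  0.2   ]
fR (array([ 0.6283, -0.2992,  0.1618]), np.float64(0.0034089954539889963)) [ 0.6227 -0.2904  0.2   ] [ 0.6148 -0.2833  0.2   ]
```

```bash
cat > go.py <<'E'
import sys
from h import *
np.set_printoptions(precision=4,suppress=True)
x,y,z,hd=map(float,sys.argv[1:5]); hd=np.radians(hd)
Y=np.array([np.cos(hd),np.sin(hd),0]);Z=np.array([0,0,-1.]);X=np.cross(Y,Z)
o=sensors.get_obs();Rc=R.from_quat(o['tool_rot']);Rt=R.from_matrix(np.stack([X,Y,Z],1))
t=Rc.inv().apply(np.array([x,y,z])-o['eef_pos']);a=(Rc.inv()*Rt).as_rotvec()
print(o['clock'],o['eef_pos'],o['joint_pos'],o['ft_force'],o['grip_width']);print('MOVE',t,a,'dist',np.linalg.norm(t))
E
python3 go.py .569 -.157 .25 0
```

```text
0.35 [0.1236 0.4843 0.2311] [ 1.321   0.2408  0.0047  1.3352 -0.      1.5708] [-0.9029  0.6841  0.6912] 0.08501912807894436
MOVE [-0.5902 -0.5113 -0.0187] [-0.0004  0.0003  1.321 ] dist 0.7810803865828695
```

Call:
apply_moves:
  plan: [-0.59,-0.511,-0.019,0,0,1.321,-0.59,-0.511,-0.019,0,0,1.321,-0.59,-0.511,-0.019,0,0,1.321,-0.59,-0.511,-0.019,0,0,1.321,-0.59,-0.511,-0.019,0,0,1.321,-0.59,-0.511,-0.019,0,0,1.321,-0.59,-0.511,-0.019,0,0,1.321,-0.59,-0.511,-0.019,0,0,1.321,-0.59,-0.511,-0.019,0,0,1.321,-0.59,-0.511,-0.019,0,0,1.321,-0.59,-0.511,-0.019,0,0,1.321,-0.59,-0.511,-0.019,0,0,1.321]
  grip: 0.032

```text
clock: 1.35
eef_pos: [0.4096, 0.072, 0.2439]
tool_rot: [0.708, 0.706, 0.0, 0.0]
ft_force: [0.4, 1.7, -0.4]
grip_width: 0.0319
```

```bash
python3 go.py .569 -.157 .25 0
```

```text
1.35 [0.4096 0.072  0.2439] [ 0.1738  0.0672 -0.1698  1.3327  0.0002  1.7474] [ 0.4001  1.6617 -0.4278] 0.0318572011711936
MOVE [-0.2285  0.16   -0.006 ] [ 0.001  -0.0004 -0.0028] dist 0.2790554867943178
```

Call:
apply_moves:
  plan: [-0.228,0.16,-0.006,0,0,0,-0.228,0.16,-0.006,0,0,0,-0.228,0.16,-0.006,0,0,0,-0.228,0.16,-0.006,0,0,0,-0.228,0.16,-0.006,0,0,0,-0.228,0.16,-0.006,0,0,0,-0.228,0.16,-0.006,0,0,0,-0.228,0.16,-0.006,0,0,0]

```text
clock: 2.02
eef_pos: [0.5711, -0.1589, 0.2478]
tool_rot: [0.709, 0.705, -0.0, 0.001]
ft_force: [0.3, 1.6, -0.9]
grip_width: 0.0322
```

```bash
python3 go.py .569 -.157 .15 0
python3 - <<'E'
from h import *
c=cam('wrist'); crop(c,'w1',0,0,640,400,1)
for x in [.564,.574]:
  for y in [-.102,-.212]: print(proj(c,[x,y,.17]))
E
```

```text
2.0167 [ 0.5711 -0.1589  0.2478] [-0.2706  0.4238  0.3071  1.4533 -0.0015  1.3055] [ 0.3235  1.6024 -0.8724] 0.03223815306136997
MOVE [ 0.0021 -0.0022  0.0978] [ 0.0004  0.0016 -0.0053] dist 0.09788891094846051
[306.87997378 125.46863686]
[309.11962664 274.49234811]
[322.01124386 125.38385873]
[322.36969612 274.42847692]
```

View pics/w1.png

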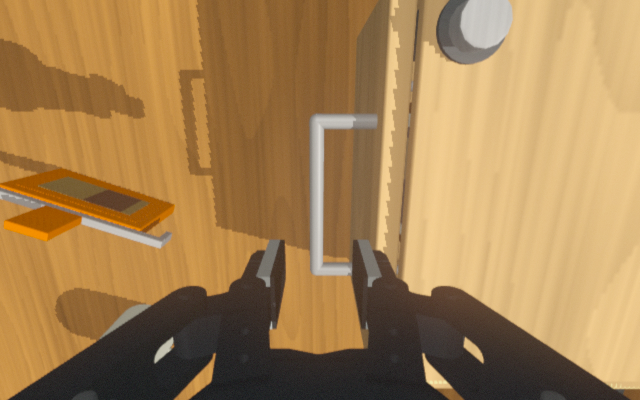

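Call:
apply_moves:
  plan: [0.004,-0.001,0.03,0,0,0,0.004,-0.001,0.06,0,0,0,0.004,-0.001,0.085,0,0,0,0.004,-0.001,0.098,0,0,0,0.004,-0.001,0.1,0,0,0]

```text
clock: 2.48
eef_pos: [0.5648, -0.1481, 0.1461]
tool_rot: [0.707, 0.708, -0.002, -0.003]
ft_force: [-1.6, -0.0, -0.1]
grip_width: 0.032
```

Call:
apply_moves:
  plan: [0,0,0,0,0,0,0,0,0,0,0,0,0,0,0,0,0,0,0,0,0,0,0,0]
  grip: 0.0

```text
clock: 2.82
eef_pos: [0.5685, -0.1494, 0.1509]
tool_rot: [0.707, 0.707, 0.001, 0.001]
ft_force: [-0.8, 2.1, -0.0]
grip_width: 0.0077
```

```bash
python3 go.py .44 -.155 .15 0
python3 - <<'E'
from h import *
c=cam('wrist'); crop(c,'w2',0,0,640,400,1)
p=onz(c,317,200,.165);print(p)
E
```

```text
2.8167 [ 0.5685 -0.1494  0.1509] [-0.2576  0.4555  0.1021  1.2155  0.0012  1.3127] [-0.8418  2.0658 -0.0193] 0.00768016650065067
MOVE [-0.0056 -0.1285  0.0006] [ 0.0021 -0.0007  0.0005] dist 0.12859441449692993
[ 0.56804978 -0.11669285  0.165     ]
```

View pics/w2.png

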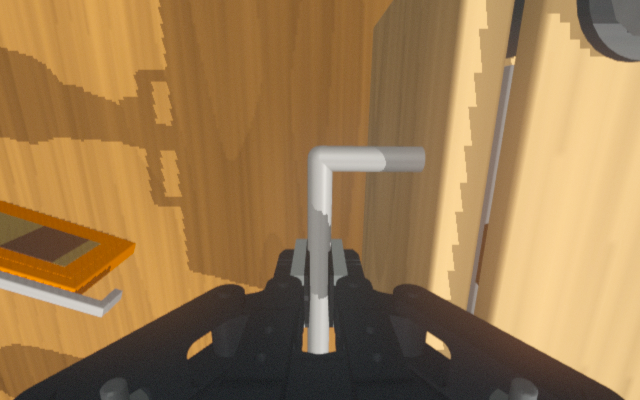

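Call:
apply_moves:
  plan: [0,-0.002,0,0,0,0,0,-0.004,0,0,0,0,0,-0.006,0,0,0,0,0,-0.008,0,0,0,0]

```text
clock: 3.2
eef_pos: [0.5653, -0.1494, 0.1509]
tool_rot: [0.707, 0.708, 0.005, 0.004]
ft_force: [17.0, 3.7, -6.9]
grip_width: 0.0078
```

Call:
apply_moves:
  plan: [0,0.006,0,0,0,0,0,0.006,0,0,0,0]

```text
clock: 3.37
eef_pos: [0.5677, -0.1494, 0.1508]
tool_rot: [0.707, 0.707, 0.002, 0.001]
ft_force: [2.0, 5.4, 4.1]
grip_width: 0.0078
```

Call:
apply_moves:
  plan: [0,0,0,0,0,0,0,0,0,0,0,0,0,0,-0.04,0,0,0,0,0,-0.08,0,0,0,0.02,0,-0.11,0,0,0,0.06,0.02,-0.11,0,0,0,0.06,0.02,-0.11,0,0,0]
  grip: 0.032

```text
clock: 3.95
eef_pos: [0.5884, -0.0867, 0.2623]
tool_rot: [0.706, 0.708, 0.003, 0.002]
ft_force: [-0.3, -0.1, -1.7]
grip_width: 0.0321
```

```bash
python3 - <<'E'
from h import *
c=cam('wrist'); crop(c,'w3',0,0,640,400,1)
print(proj(c,[.651,-.052,.218]))
E
python3 go.py .65 -.05 .235 0
```

```text
[425.20457446 168.62735988]
4.0 [ 0.587  -0.0879  0.2604] [-0.1485  0.4218  0.3363  1.483  -0.0004  1.4187] [ 0.1019 -0.4714  0.0306] 0.03217638396974276
MOVE [0.0377 0.0631 0.0255] [0.0022 0.0007 0.0036] dist 0.0778102333022743
```

View pics/w3.png

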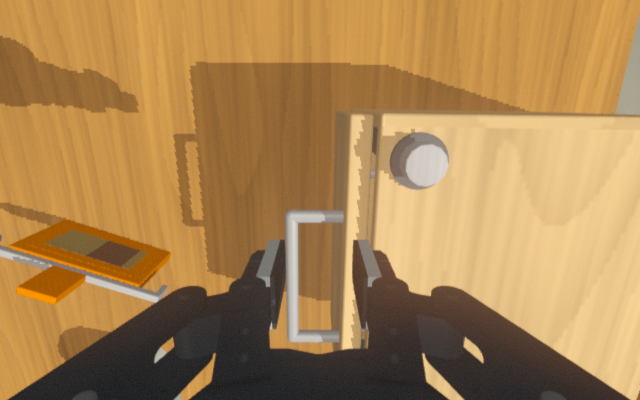

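Call:
apply_moves:
  plan: [0.038,0.064,0,0,0,0,0.038,0.064,0,0,0,0,0.038,0.064,0.01,0,0,0,0.038,0.064,0.025,0,0,0,0.038,0.064,0.035,0,0,0,0.038,0.064,0.045,0,0,0,0.038,0.064,0.05,0,0,0,0.038,0.064,0.055,0,0,0,0.038,0.064,0.056,0,0,0]
  grip: 0.0

```text
clock: 4.75
eef_pos: [0.6489, -0.0528, 0.2059]
tool_rot: [0.707, 0.707, 0.0, 0.001]
ft_force: [-5.3, 0.2, 9.6]
grip_width: -0.0001
```

Call:
apply_moves:
  plan: [0,0,0,0,0,0,0,0,-0.04,0,0,0,-0.05,-0.04,-0.04,0,0,0,-0.1,-0.081,-0.04,0,0,0,-0.1,-0.081,-0.04,0,0,0]
  grip: 0.032

```text
clock: 5.17
eef_pos: [0.5708, -0.1502, 0.2447]
tool_rot: [0.707, 0.708, 0.0, 0.001]
ft_force: [0.5, -0.9, -1.1]
grip_width: 0.032
```

```bash
python3 go.py .568 -.153 .152 0
```

```text
5.1667 [ 0.5708 -0.1502  0.2447] [-0.2569  0.4169  0.2886  1.4394 -0.0007  1.3123] [ 0.5264 -0.8943 -1.0917] 0.03197328395403713
MOVE [-0.0027 -0.003   0.0927] [0.0028 0.0014 0.0016] dist 0.09278726721787554
```

Call:
apply_moves:
  plan: [0,-0.002,0.03,0,0,0,0,-0.002,0.06,0,0,0,0,-0.002,0.085,0,0,0,0,-0.002,0.094,0,0,0,0,-0.002,0.094,0,0,0]

```text
clock: 5.58
eef_pos: [0.5669, -0.1491, 0.1471]
tool_rot: [0.707, 0.707, -0.001, -0.002]
ft_force: [-0.7, 0.6, -0.3]
grip_width: 0.032
```

Call:
apply_moves:
  plan: [0,0,0,0,0,0,0,0,0,0,0,0,0,0,0,0,0,0,0,-0.002,0,0,0,0,0,-0.006,0,0,0,0,0,-0.01,0,0,0,0,0,-0.014,0,0,0,0]
  grip: 0.0

```text
clock: 6.17
eef_pos: [0.5564, -0.1493, 0.1512]
tool_rot: [0.707, 0.707, 0.001, 0.002]
ft_force: [1.3, 0.4, 5.7]
grip_width: 0.0077
```

Call:
apply_moves:
  plan: [0,-0.004,0,0,0,0,0,-0.01,0,0,0,0,0,-0.018,0,0,0,0,0,-0.028,0,0,0,0,0,-0.039,0,0,0,0,0,-0.05,0,0,0,0,0,-0.061,0,0,0,0,0,-0.072,0,0,0,0,0,-0.083,0,0,0,0,0,-0.093,0,0,0,0,0,-0.101,0,0,0,0,0,-0.107,0,0,0,0]

```text
clock: 7.17
eef_pos: [0.4485, -0.1482, 0.1512]
tool_rot: [0.707, 0.707, 0.002, 0.001]
ft_force: [1.2, 2.8, 7.8]
grip_width: 0.0077
```

Call:
apply_moves:
  plan: [0,-0.003,0,0,0,0,0,-0.006,0,0,0,0,0,-0.009,0,0,0,0,0,-0.011,0,0,0,0,0,-0.011,0,0,0,0]

```text
clock: 7.58
eef_pos: [0.4395, -0.1482, 0.1512]
tool_rot: [0.707, 0.707, 0.003, 0.002]
ft_force: [5.8, 3.5, 5.3]
grip_width: 0.0074
```

Call:
apply_moves:
  plan: [0,0.001,0,0,0,0,0,0.001,0,0,0,0,0,0.001,-0.03,0,0,0,0,0.001,-0.07,0,0,0,0,0.001,-0.11,0,0,0,0,0.04,-0.14,0,0,0,0,0.04,-0.14,0,0,0]
  grip: 0.032

```text
clock: 8.17
eef_pos: [0.4814, -0.1501, 0.2947]
tool_rot: [0.707, 0.707, 0.002, 0.005]
ft_force: [0.5, -1.1, 0.7]
grip_width: 0.0319
```

Run:
```python
from h import *
c=cam('wrist'); crop(c,'w4',0,0,640,400,1.25)
c=cam('top'); crop(c,'t2',320,110,430,220,5)
c=cam('side'); crop(c,'s4',290,60,430,200,5)
print(sensors.get_obs()['eef_pos'])
```

```text
[ 0.47656348 -0.14912475  0.28882003]
```

View pics/w4.png

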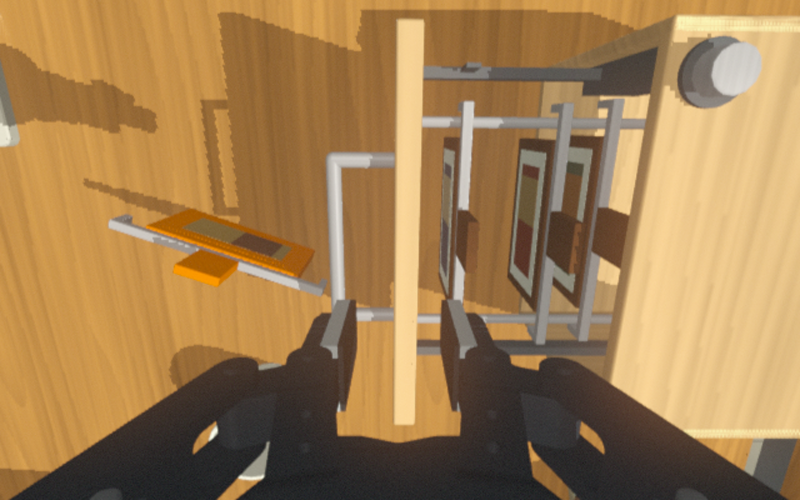

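View pics/t2.png

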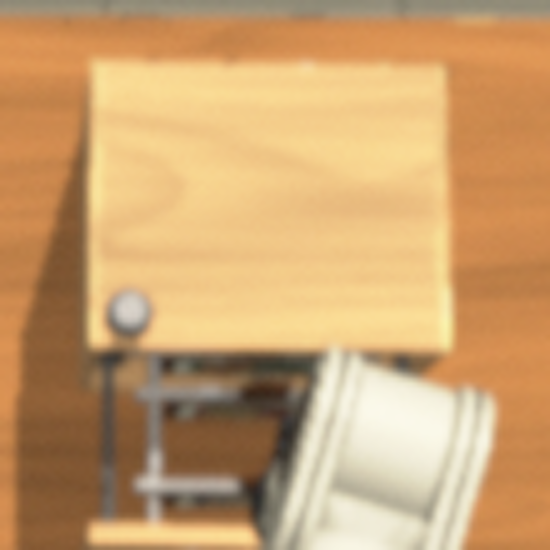

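View pics/s4.png

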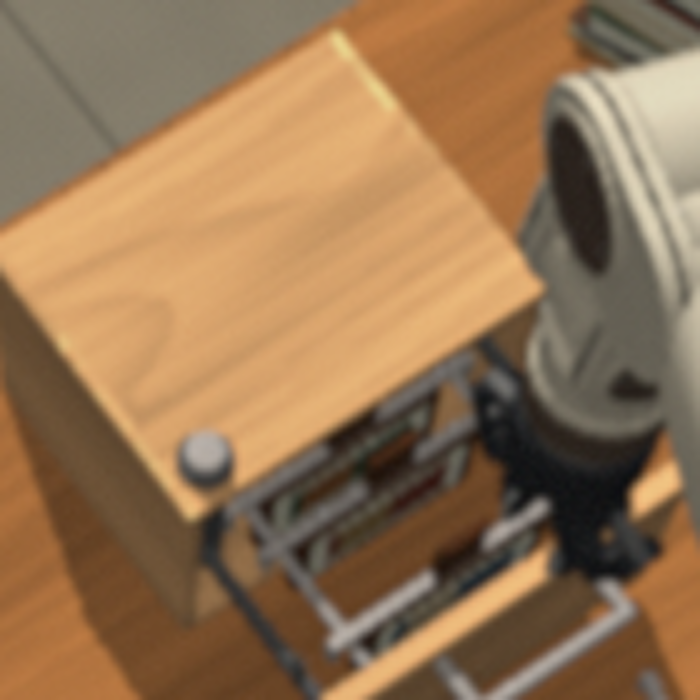

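Run:
```python
from h import *
c=cam('wrist'); crop(c,'w5',320,60,520,300,2.5)
np.save('c5.npy',c['pose']);print(sensors.get_obs()['eef_pos'])
```

```text
[ 0.47562178 -0.14893894  0.2879658 ]
```

View pics/w5.png

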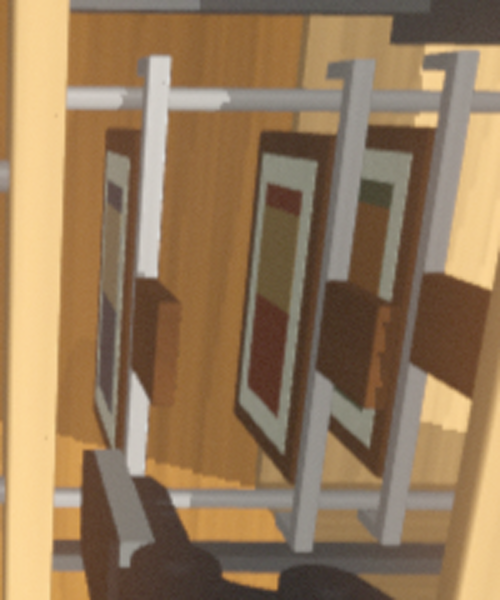

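Run:
```python
from h import *
np.set_printoptions(precision=4,suppress=True)
c=cam('wrist');c['pose']=np.load('c5.npy')
P=lambda a:(320+a[0]/2.5,60+a[1]/2.5)
for z in [.11,.12,.13,.14]:
    print(z,[onz(c,*P(a),z)[:2] for a in [(215,99),(215,498),(390,101),(390,498)]])
for z in [.12,.128,.135,.142]:
  print('bars',z)
  for n,a,b in [('f',(157,57),(136,475)),('2',(362,61),(304,550)),('3',(463,53),(391,544))]:
    p,q=onz(c,*P(a),z),onz(c,*P(b),z); print(n,p,q,np.linalg.norm(p-q),np.degrees(np.arctan2(q[0]-p[0],p[1]-q[1])))
```

```text
0.11 [array([ 0.5589, -0.0744]), array([ 0.5711, -0.2399]), array([ 0.6249, -0.0751]), array([ 0.6469, -0.2398])]
0.12 [array([ 0.5563, -0.0746]), array([ 0.5682, -0.2349]), array([ 0.6203, -0.0753]), array([ 0.6416, -0.2348])]
0.13 [array([ 0.5538, -0.0747]), array([ 0.5653, -0.2299]), array([ 0.6157, -0.0754]), array([ 0.6363, -0.2298])]
0.14 [array([ 0.5512, -0.0748]), array([ 0.5624, -0.2249]), array([ 0.6111, -0.0755]), array([ 0.631 , -0.2248])]
bars 0.12
f [ 0.5343 -0.0601  0.12  ] [ 0.5346 -0.2244  0.12  ] 0.164364180382693 0.0809987705089759
2 [ 0.6083 -0.0614  0.12  ] [ 0.6081 -0.2593  0.12  ] 0.19790061302667167 -0.07408477172726669
3 [ 0.6443 -0.0587  0.12  ] [ 0.6449 -0.2564  0.12  ] 0.19769067395153028 0.1670094304062231
bars 0.128
f [ 0.5329 -0.0605  0.128 ] [ 0.5331 -0.2207  0.128 ] 0.1601445018914781 0.08099877050897611
2 [ 0.605  -0.0619  0.128 ] [ 0.6047 -0.2547  0.128 ] 0.19281996249659536 -0.07408477172727752
3 [ 0.64   -0.0592  0.128 ] [ 0.6406 -0.2518  0.128 ] 0.19261541313226432 0.16700943040622826
bars 0.135
f [ 0.5316 -0.061   0.135 ] [ 0.5318 -0.2174  0.135 ] 0.1564522832116651 0.08099877050897628
2 [ 0.602  -0.0623  0.135 ] [ 0.6018 -0.2506  0.135 ] 0.1883743932827786 -0.07408477172729168
3 [ 0.6363 -0.0597  0.135 ] [ 0.6368 -0.2478  0.135 ] 0.1881745599154066 0.16700943040621188
bars 0.142
f [ 0.5303 -0.0614  0.142 ] [ 0.5305 -0.2141  0.142 ] 0.15276006453185212 0.08099877050893482
2 [ 0.5991 -0.0626  0.142 ] [ 0.5988 -0.2466  0.142 ] 0.1839288240689618 -0.07408477172727196
3 [ 0.6325 -0.0601  0.142 ] [ 0.633  -0.2438  0.142 ] 0.1837337066985489 0.16700943040622934
```

Call:
apply_moves:
  plan: [0.435,0.0,0.0,0,0,-1.756,0.435,0.0,0.0,0,0,-1.756,0.435,0.0,0.0,0,0,-1.756,0.435,0.0,0.0,0,0,-1.756,0.435,0.0,0.0,0,0,-1.756,0.435,0.0,0.0,0,0,-1.756,0.435,0.0,0.0,0,0,-1.756,0.435,0.0,0.0,0,0,-1.756,0.435,0.0,0.0,0,0,-1.756,0.435,0.0,0.0,0,0,-1.756,0.435,0.0,0.0,0,0,-1.756,0.435,0.0,0.0,0,0,-1.756]
  grip: 0.06

```text
clock: 9.42
eef_pos: [0.4751, 0.2891, 0.2868]
tool_rot: [0.03, 1.0, -0.001, -0.002]
ft_force: [0.3, -0.3, -0.5]
grip_width: 0.0602
```

```bash
python3 go.py .48 .286 .25 100.6
```

```text
9.4167 [0.4751 0.2891 0.2868] [0.546  0.3445 0.2902 1.5208 0.001  0.6052] [ 0.3381 -0.3137 -0.4804] 0.0601908865848503
MOVE [-0.0053 -0.0027  0.0368] [-0.0011 -0.0044 -0.2442] dist 0.03728666397956135
```

Call:
apply_moves:
  plan: [-0.005,-0.003,0.02,0,0,-0.244,-0.005,-0.003,0.037,0,0,-0.244,-0.005,-0.003,0.037,0,0,-0.244,-0.005,-0.003,0.037,0,0,-0.244]

```text
clock: 9.75
eef_pos: [0.4801, 0.2812, 0.2505]
tool_rot: [-0.085, 0.996, -0.001, -0.003]
ft_force: [-0.1, -0.3, 0.6]
grip_width: 0.0598
```

Run:
```python
from h import *
c=cam('wrist');c=cam('wrist'); crop(c,'w6',0,0,640,400,1.25)
np.save('c6.npy',c['pose']);print(sensors.get_obs()['eef_pos'])
c=cam('top');crop(c,'t3',320,110,430,220,5)
```

```text
[0.48164967 0.28207274 0.25284844]
```

View pics/w6.png

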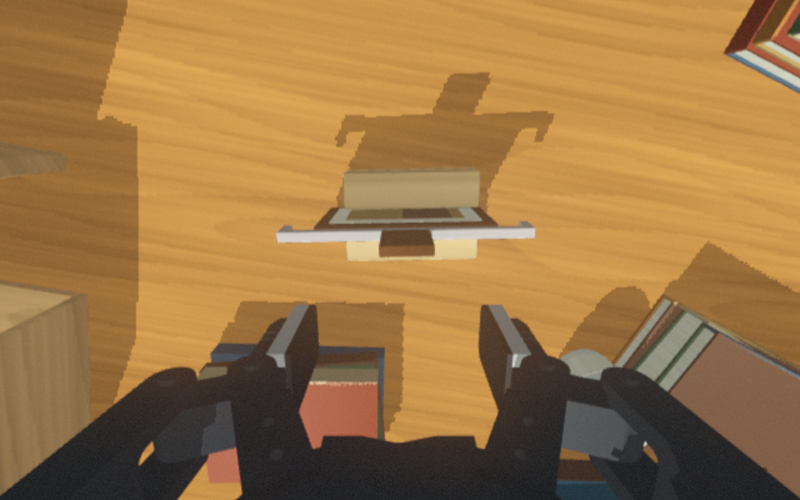

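View pics/t3.png

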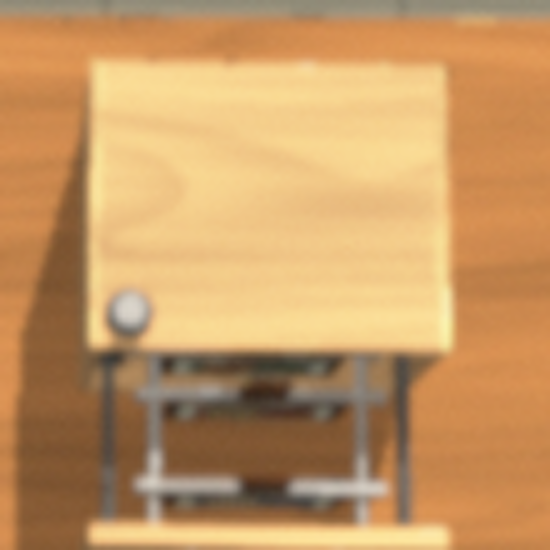

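Run:
```python
from h import *
np.set_printoptions(precision=4,suppress=True)
c=cam('wrist'); crop(c,'w7',210,160,440,215,3.4);c['pose']=np.load('c6.npy')
P=lambda a:(a[0]/1.25,a[1]/1.25)
a,b=onz(c,*P((277,238)),.102),onz(c,*P((535,233)),.102);print(a,b,np.linalg.norm(a-b),(a+b)/2,np.degrees(np.arctan2(a[0]-b[0],b[1]-a[1])))
l,r=onz(c,*P((379,251)),.144),onz(c,*P((434,250)),.144);print(l,r,(l+r)/2,np.linalg.norm(l-r))
```

```text
[0.5024 0.1943 0.102 ] [0.4664 0.3818 0.102 ] 0.19095876194797315 [0.4844 0.2881 0.102 ] 10.890826797950941
[0.4871 0.2704 0.144 ] [0.4805 0.305  0.144 ] [0.4838 0.2877 0.144 ] 0.03523450830029424
```

View pics/w7.png

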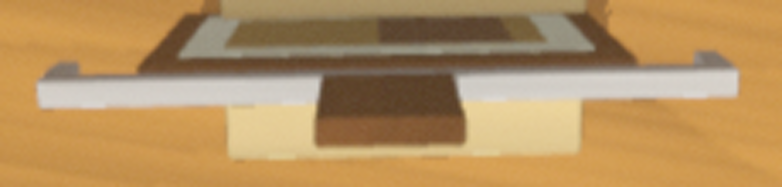

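```bash
python3 go.py .482 .287 .105 100.8
```

```text
9.95 [0.4822 0.2825 0.2536] [ 0.5299  0.3505  0.2135  1.4322 -0.      0.3584] [ 0.2214 -0.4041  0.2152] 0.059997366597106805
MOVE [-0.0003  0.0044  0.1486] [ 0.0006  0.0015 -0.0171] dist 0.1486462338914956
```

Call:
apply_moves:
  plan: [-0.001,0.004,0.03,0,0,-0.017,-0.001,0.004,0.06,0,0,-0.017,-0.001,0.004,0.09,0,0,-0.017,-0.001,0.004,0.115,0,0,-0.017,-0.001,0.004,0.135,0,0,-0.017,-0.001,0.004,0.146,0,0,-0.017,-0.001,0.004,0.148,0,0,-0.017,-0.001,0.004,0.148,0,0,-0.017]

```text
clock: 10.62
eef_pos: [0.4822, 0.2865, 0.1045]
tool_rot: [-0.095, 0.996, -0.0, -0.0]
ft_force: [-0.2, -0.2, 0.5]
grip_width: 0.0602
```

Run:
```python
from h import *
c=cam('wrist'); crop(c,'w8',100,150,540,400,1.8);print(sensors.get_obs()['eef_pos'])
```

```text
[0.48286354 0.28691146 0.10547045]
```

View pics/w8.png

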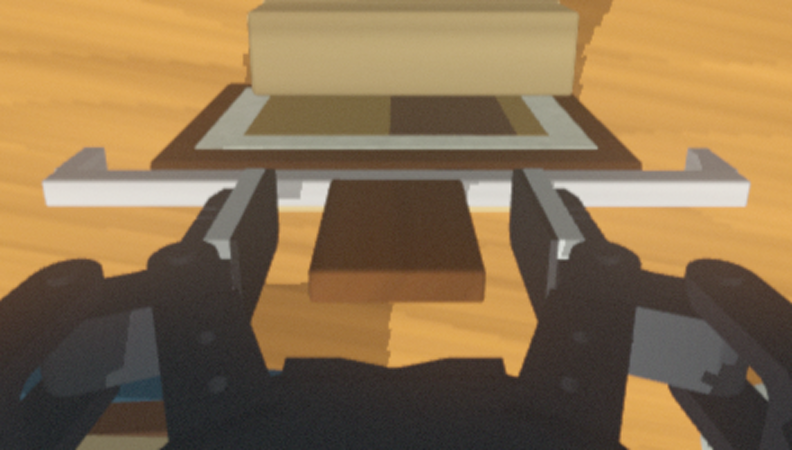

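Call:
apply_moves:
  plan: [0,0,0,0,0,0,0,0,0,0,0,0,0,0,0,0,0,0,0,0,0,0,0,0,0,0,0,0,0,0]
  grip: 0.0

```text
clock: 11.08
eef_pos: [0.4834, 0.2875, 0.1063]
tool_rot: [-0.095, 0.995, 0.001, 0.002]
ft_force: [0.2, 1.1, 6.1]
grip_width: 0.0351
```

Run:
```python
from h import *
c=cam('wrist'); crop(c,'w9',100,150,540,400,1.8);print(sensors.get_obs())
```

```text
{'clock': 11.1333, 'joint_pos': array([ 5.36491593e-01,  4.41761089e-01, -4.34143907e-02,  1.08170416e+00,
        9.92365765e-05,  3.46209762e-01]), 'joint_vel': array([ 9.53240566e-04, -4.11402886e-04,  3.81575685e-04,  6.11149382e-05,
        1.73765999e-03,  1.09114668e-03]), 'tau': array([-5.16075063e-01, -4.11790144e+01,  2.08685482e+01,  5.43417223e-02,
       -7.56417308e-02, -1.69569463e-02]), 'eef_pos': array([0.48341316, 0.28750663, 0.10628841]), 'tool_rot': array([-9.49973622e-02,  9.95475597e-01,  8.81391960e-04,  1.74949181e-03]), 'ft_force': array([0.1833952 , 1.26480811, 6.29661746]), 'ft_torque': array([ 0.01004279, -0.01518419, -0.01112006]), 'grip_width': 0.03501975540525739}
```

View pics/w9.png

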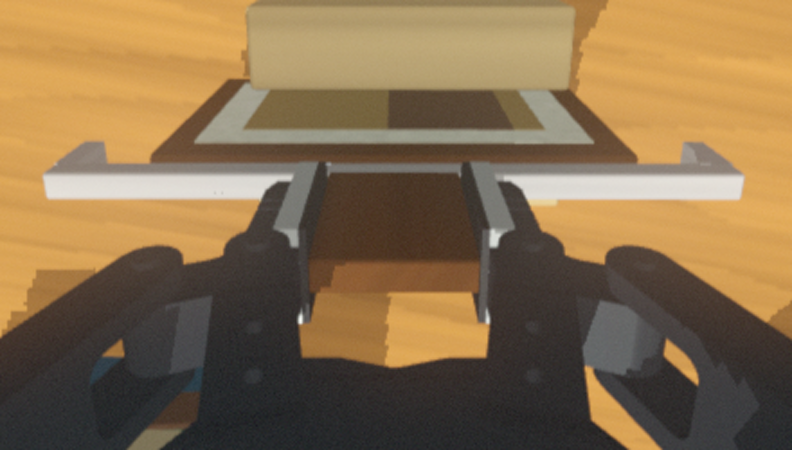

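Call:
apply_moves:
  plan: [0,0,-0.005,0,0,0,0,0,-0.015,0,0,0,0,0,-0.03,0,0,0,0,0,-0.05,0,0,0,0,0,-0.07,0,0,0,0,0,-0.09,0,0,0,0,0,-0.11,0,0,0,0,0,-0.13,0,0,0,0,0,-0.15,0,0,0,0,0,-0.17,0,0,0,0,0,-0.185,0,0,0,0,0,-0.195,0,0,0]

```text
clock: 12.13
eef_pos: [0.4822, 0.2866, 0.3018]
tool_rot: [-0.095, 0.995, 0.0, 0.001]
ft_force: [0.2, 0.7, -2.3]
grip_width: 0.0349
```

```bash
python3 go.py .52 -.155 .305 90
python3 - <<'E'
from h import *
c=cam('wrist'); crop(c,'w10',100,150,540,400,1.8);print(sensors.get_obs()['ft_force'])
E
```

```text
12.1333 [0.4822 0.2866 0.3018] [ 0.5362  0.3492  0.3351  1.555  -0.      0.3461] [ 0.2379  0.6621 -2.3123] 0.03488449623838254
MOVE [ 0.0463 -0.4407 -0.0035] [0.0007 0.0016 0.1901] dist 0.44318563209622697
[ 1.10819412  0.58841469 -0.13916543]
```

View pics/w10.png

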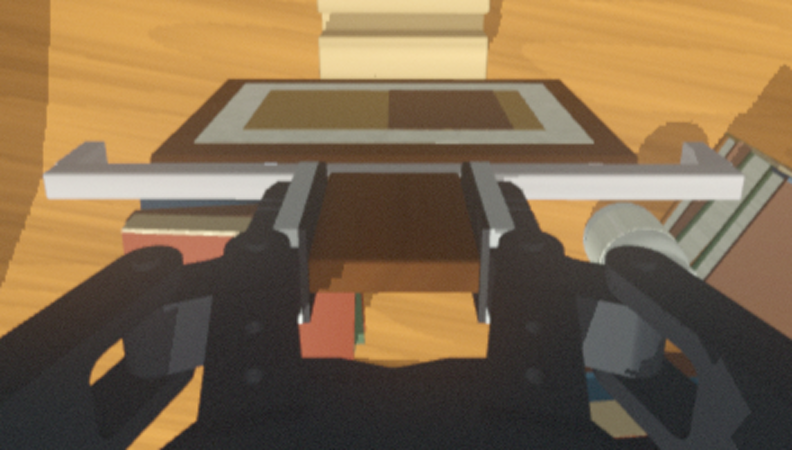

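Call:
apply_moves:
  plan: [0,-0.005,-0.004,0,0,0,0,-0.015,-0.004,0,0,0,0,-0.032,-0.004,0,0,0.02,0,-0.055,-0.004,0,0,0.04,0,-0.083,-0.004,0,0,0.06,-0.001,-0.111,-0.004,0,0,0.08,-0.001,-0.139,-0.004,0,0,0.1,-0.001,-0.167,-0.004,0,0,0.12,-0.001,-0.195,-0.004,0,0,0.14,-0.001,-0.223,-0.004,0,0,0.16,-0.001,-0.251,-0.004,0,0,0.18,-0.001,-0.279,-0.004,0,0,0.19]

```text
clock: 13.18
eef_pos: [0.5349, 0.0105, 0.3023]
tool_rot: [0.001, 1.0, -0.0, -0.001]
ft_force: [0.8, 0.5, -2.7]
grip_width: 0.0352
```

```bash
python3 go.py .569 -.155 .305 90
```

```text
13.1833 [0.5349 0.0105 0.3023] [ 0.0198  0.2978  0.2642  1.5401 -0.0004  0.0212] [ 0.8243  0.533  -2.6664] 0.03523898304760854
MOVE [-0.0343 -0.1654 -0.0027] [-0.0004 -0.0028 -0.0014] dist 0.16895992552953973
```

Call:
apply_moves:
  plan: [-0.005,-0.022,-0.003,0,0,0,-0.01,-0.05,-0.003,0,0,0,-0.016,-0.077,-0.003,0,0,0,-0.021,-0.102,-0.003,0,0,0,-0.026,-0.126,-0.003,0,0,0,-0.031,-0.145,-0.003,0,0,0,-0.033,-0.158,-0.003,0,0,0,-0.034,-0.164,-0.003,0,0,0,-0.034,-0.165,-0.003,0,0,0,-0.034,-0.165,-0.003,0,0,0]

```text
clock: 14.02
eef_pos: [0.5695, -0.152, 0.306]
tool_rot: [0.0, 1.0, 0.0, -0.001]
ft_force: [0.1, 0.1, -2.9]
grip_width: 0.0351
```

```bash
python3 go.py .569 -.155 .2 90
python3 - <<'E'
from h import *
c=cam('wrist'); crop(c,'w11',0,0,640,400,1.25);print(sensors.get_obs()['eef_pos']);np.save('c11.npy',c['pose'])
c=cam('top');crop(c,'t4',320,110,430,220,5)
E
```

```text
14.0167 [ 0.5695 -0.152   0.306 ] [-0.261   0.4151  0.4428  1.5998  0.0005 -0.2609] [ 0.1352  0.1449 -2.8564] 0.03507851700436765
MOVE [ 0.0004 -0.0031  0.106 ] [ 0.0008 -0.0012 -0.0001] dist 0.10605582630089108
[ 0.56963311 -0.15143523  0.30631794]
```

View pics/w11.png

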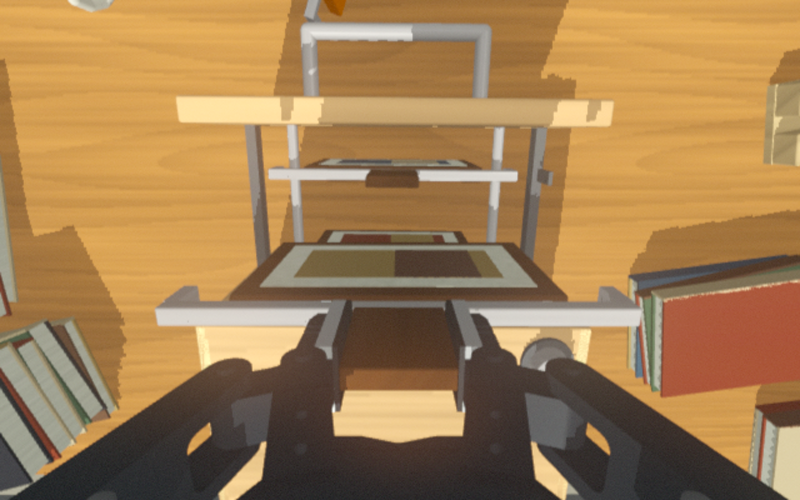

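View pics/t4.png

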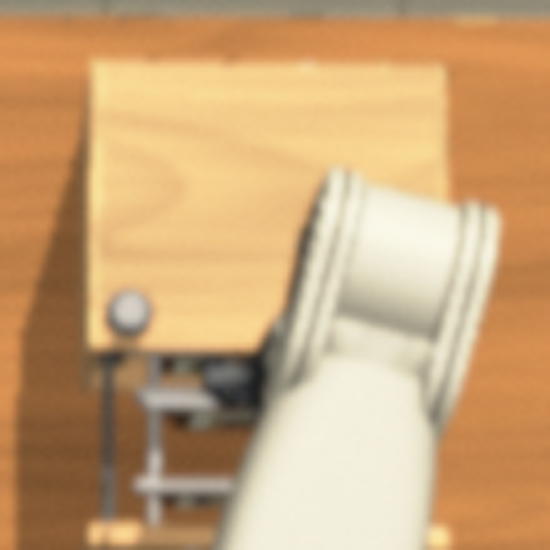

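Run:
```python
from h import *
np.set_printoptions(precision=4,suppress=True)
c=cam('wrist');crop(c,'w12',180,60,460,220,2.8);c['pose']=np.load('c11.npy')
P=lambda a:(a[0]/1.25,a[1]/1.25)
for z in (.117,.121):
  for a,b in [((293.5,135),(498,135)),((297,225),(493.5,225))]:
    p,q=onz(c,*P(a),z),onz(c,*P(b),z);print(p,q,(p+q)/2,np.linalg.norm(p-q))
p,q=onz(c,*P((269,174)),.129),onz(c,*P((518,176)),.129);print('front',p,q,(p+q)/2,np.linalg.norm(p-q))
p,q=onz(c,*P((303,33)),.17),onz(c,*P((490,32)),.17);print('handle',p,q)
p,q=onz(c,*P((177,105)),.188),onz(c,*P((613,112)),.188);print('board',p,q)
```

```text
[ 0.5027 -0.2335  0.117 ] [ 0.5028 -0.0732  0.117 ] [ 0.5027 -0.1534  0.117 ] 0.16037676058920286
[ 0.575  -0.2357  0.117 ] [ 0.575  -0.0721  0.117 ] [ 0.575  -0.1539  0.117 ] 0.1636679743285813
[ 0.5027 -0.2326  0.121 ] [ 0.5027 -0.0741  0.121 ] [ 0.5027 -0.1533  0.121 ] 0.15844380244229492
[ 0.5741 -0.2347  0.121 ] [ 0.5741 -0.073   0.121 ] [ 0.5741 -0.1539  0.121 ] 0.16169534847428627
front [ 0.5318 -0.2516  0.129 ] [ 0.5334 -0.0584  0.129 ] [ 0.5326 -0.155   0.129 ] 0.19323433505510976
handle [ 0.4415 -0.2103  0.17  ] [ 0.441  -0.0948  0.17  ]
board [ 0.4846 -0.2852  0.188 ] [ 0.4887 -0.021   0.188 ]
```

View pics/w12.png

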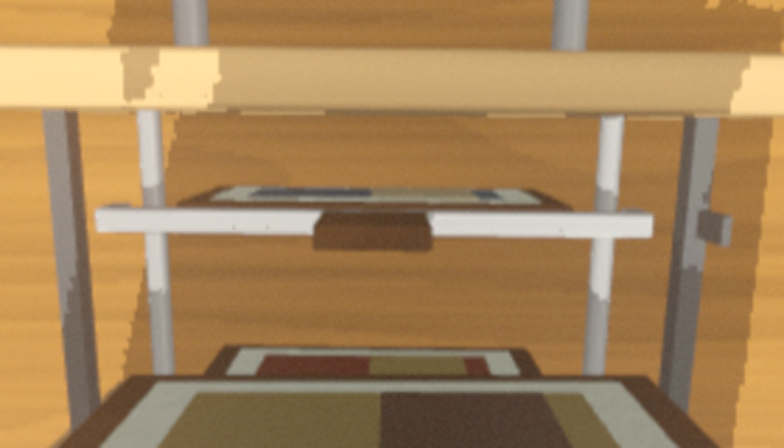

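Call:
apply_moves:
  plan: [0,-0.001,0.005,0,0,0,0,-0.002,0.015,0,0,0,0,-0.003,0.03,0,0,0,0,-0.003,0.047,0,0,0,0,-0.003,0.064,0,0,0,0,-0.003,0.081,0,0,0,0,-0.003,0.098,0,0,0,0,-0.003,0.115,0,0,0,0,-0.003,0.13,0,0,0,0,-0.003,0.14,0,0,0,0,-0.003,0.144,0,0,0,0,-0.003,0.144,0,0,0]

```text
clock: 15.17
eef_pos: [0.5693, -0.1545, 0.1614]
tool_rot: [-0.0, 1.0, 0.0, -0.001]
ft_force: [0.6, -0.0, -2.3]
grip_width: 0.0353
```

```bash
python3 go.py .569 -.154 .133 90
python3 - <<'E'
from h import *
c=cam('wrist'); crop(c,'w13',0,0,640,400,1.25)
c=cam('side');crop(c,'s13',290,60,430,200,5)
E
```

```text
15.1667 [ 0.5693 -0.1545  0.1614] [-0.2651  0.4561  0.1315  1.2483  0.     -0.266 ] [ 0.6139 -0.0491 -2.2727] 0.035343354423577396
MOVE [0.0002 0.0005 0.0284] [ 0.0006 -0.0021  0.0009] dist 0.028403209719952235
```

View pics/w13.png

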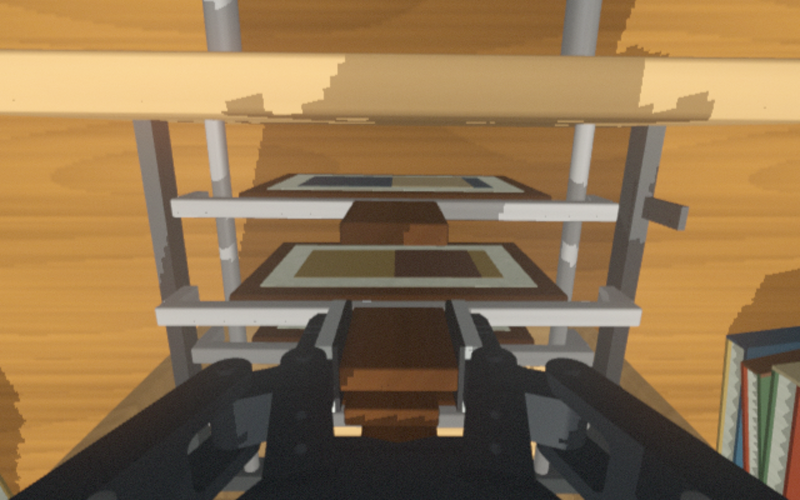

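View pics/s13.png

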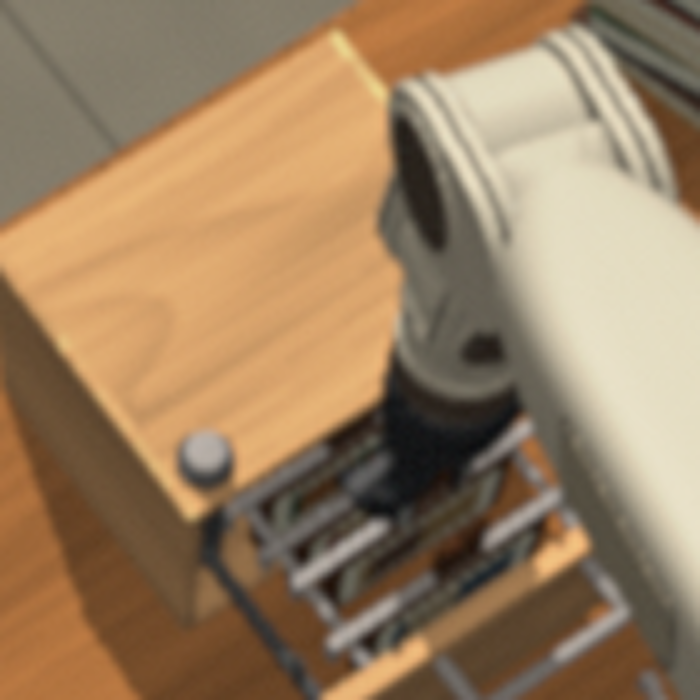

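Call:
apply_moves:
  plan: [0,0,0.004,0,0,0,0,0,0.009,0,0,0,0,0,0.014,0,0,0,0,0,0.018,0,0,0,0,0,0.022,0,0,0,0,0,0.025,0,0,0,0,0,0.025,0,0,0]

```text
clock: 15.85
eef_pos: [0.5696, -0.1551, 0.1366]
tool_rot: [-0.0, 1.0, 0.0, -0.001]
ft_force: [-0.1, 1.2, -1.7]
grip_width: 0.0355
```

Call:
apply_moves:
  plan: [0,0,0.001,0,0,0,0,0,0.002,0,0,0,0,0,0.003,0,0,0,0,0,0.004,0,0,0,0,0,0.004,0,0,0]

```text
clock: 16.27
eef_pos: [0.5715, -0.1553, 0.136]
tool_rot: [-0.0, 1.0, -0.0, 0.002]
ft_force: [-0.7, 0.4, 6.6]
grip_width: 0.0351
```

Call:
apply_moves:
  plan: [0,0,-0.002,0,0,0,0,0,-0.003,0,0,0,0,0,-0.003,0,0,0]

```text
clock: 16.52
eef_pos: [0.5699, -0.1552, 0.1365]
tool_rot: [-0.0, 1.0, -0.0, -0.0]
ft_force: [-0.5, 0.5, -2.3]
grip_width: 0.0353
```

Run:
```python
from h import *
c=cam('wrist'); crop(c,'w14',0,0,640,400,1.25)
o=sensors.get_obs();print(o['eef_pos'],o['ft_force'],o['tool_rot'])
```

```text
[ 0.56984732 -0.15517282  0.13623318] [-0.72013186 -0.58227011 -0.4329354 ] [-1.01065351e-04  9.99999972e-01  9.26375535e-07 -2.12962056e-04]
```

View pics/w14.png

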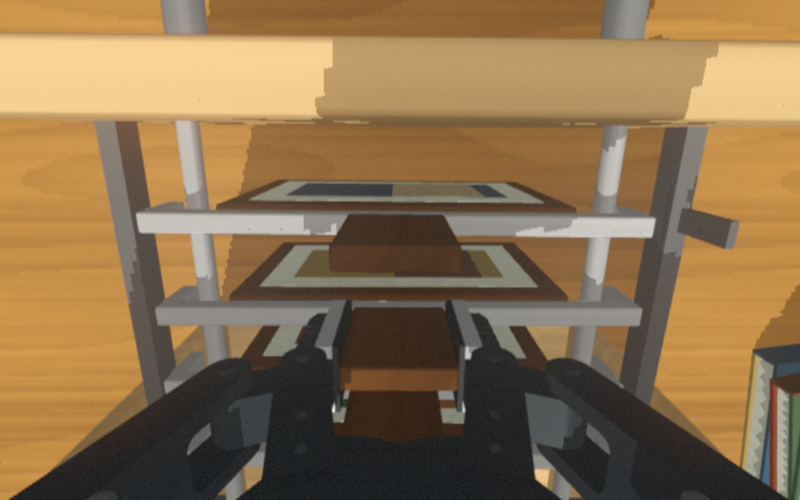

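Call:
apply_moves:
  plan: [0,0,0,0,0,0,0,0,0,0,0,0,0,0,0,0,0,0,0,0,0,0,0,0,0,0,-0.005,0,0,0,0,0,-0.015,0,0,0,0,0,-0.03,0,0,0,0,0,-0.05,0,0,0,0,0,-0.075,0,0,0,0,0,-0.105,0,0,0,0,0,-0.14,0,0,0,0,0,-0.16,0,0,0]
  grip: 0.058

```text
clock: 17.57
eef_pos: [0.5708, -0.1554, 0.3018]
tool_rot: [-0.0, 1.0, -0.001, 0.003]
ft_force: [1.1, -0.5, 0.6]
grip_width: 0.0583
```

```bash
python3 - <<'E'
from h import *
c=cam('wrist');c=cam('wrist'); crop(c,'w15',0,0,640,400,1.25);np.save('c15.npy',c['pose'])
c=cam('side');crop(c,'s15',290,60,430,200,5)
o=sensors.get_obs();print(o['eef_pos'],o['ft_force'],o['grip_width'])
E
python3 go.py .569 -.154 .30 0
```

```text
[ 0.57120721 -0.15550155  0.29999137] [ 0.7129413  -0.88157867 -0.85366203] 0.05813422856678849
17.7167 [ 0.5712 -0.1555  0.3   ] [-0.2658  0.4131  0.4243  1.5754 -0.     -0.266 ] [ 0.7129 -0.8816 -0.8537] 0.05813422856678849
MOVE [ 0.0022  0.0015 -0.    ] [0.0036 0.0064 1.571 ] dist 0.002669552283837636
```

View pics/w15.png

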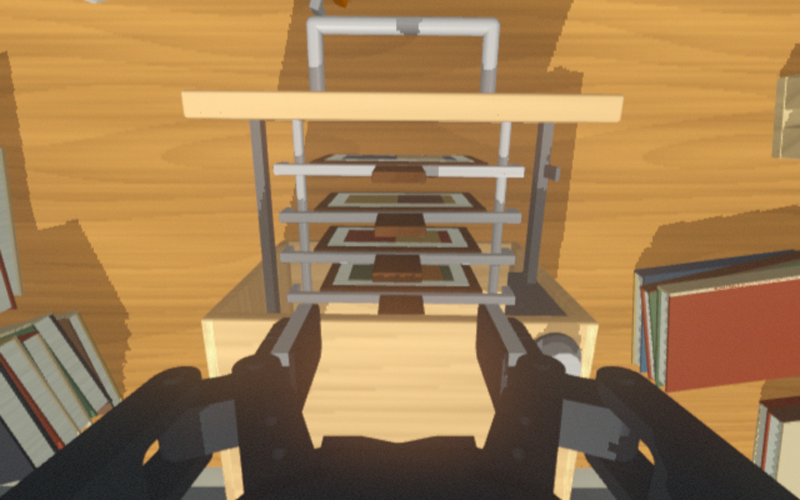

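View pics/s15.png

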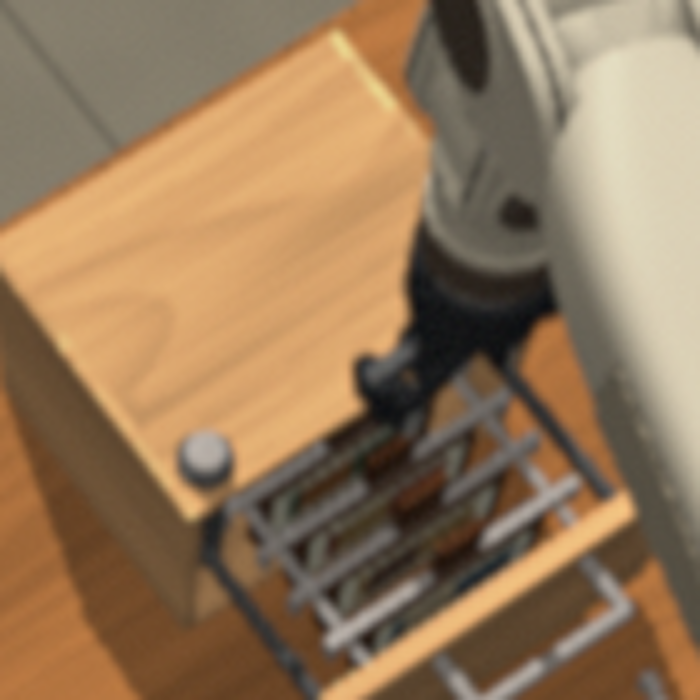

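```bash
python3 - <<'E'
from h import *
np.set_printoptions(precision=4,suppress=True)
c=cam('wrist');c['pose']=np.load('c15.npy')
P=lambda a:(a[0]/1.25,a[1]/1.25)
for n,a,b in [('front',(274,169),(524,172)),('new',(280,216),(521,217)),('2nd',(281,257),(515,259)),('3rd',(289,297),(514,299))]:
  p,q=onz(c,*P(a),.13),onz(c,*P(b),.13);print(n,(p+q)/2,np.linalg.norm(p-q),np.degrees(np.arctan2(p[0]-q[0],q[1]-p[1])))
E
python3 go.py .438 -.154 .30 0
```

```text
front [ 0.5339 -0.1554  0.13  ] 0.19216874521423563 -0.6575552527273552
new [ 0.57   -0.1542  0.13  ] 0.19136610289795142 -0.19731902172177504
2nd [ 0.6046 -0.1562  0.13  ] 0.19153936801255894 -0.4471463857305856
3rd [ 0.6401 -0.1532  0.13  ] 0.18979612897233425 -0.4608805540018569
17.7667 [ 0.5704 -0.1553  0.2978] [-0.2658  0.4146  0.4209  1.5745 -0.     -0.266 ] [-0.2533  0.3674  0.5077] 0.05819408734135814
MOVE [ 0.1324  0.0013 -0.0026] [0.0014 0.0025 1.571 ] dist 0.1323821165288654
```

Call:
apply_moves:
  plan: [0.131,0.005,0,0,0,1.571,0.131,0.005,0,0,0,1.571,0.131,0.005,0,0,0,1.571,0.131,0.005,0,0,0,1.571,0.131,0.005,0,0,0,1.571,0.131,0.005,0,0,0,1.571,0.131,0.005,0,0,0,1.571,0.131,0.005,0,0,0,1.571,0.131,0.005,0,0,0,1.571,0.131,0.005,0,0,0,1.571,0.131,0.005,0,0,0,1.571,0.131,0.005,0,0,0,1.571]
  grip: 0.032

```text
clock: 18.77
eef_pos: [0.438, -0.1498, 0.2948]
tool_rot: [0.684, 0.73, -0.001, -0.002]
ft_force: [-1.3, 0.6, 0.5]
grip_width: 0.0317
```

Call:
apply_moves:
  plan: [0,0,0,0,0,0.07,0,0,0,0,0,0.07]

```text
clock: 18.93
eef_pos: [0.4381, -0.1499, 0.2949]
tool_rot: [0.707, 0.707, -0.001, -0.002]
ft_force: [0.5, -0.4, 0.1]
grip_width: 0.0322
```

```bash
python3 go.py .439 -.150 .152 0;  python3 - <<'E'
from h import *
c=cam('wrist'); crop(c,'w16',0,0,640,400,1)
print(proj(c,[.439,-.15,.17]))
E
```

```text
18.9333 [ 0.4381 -0.1499  0.2949] [-0.3296  0.1504  0.0568  1.4806 -0.      1.2412] [ 0.4599 -0.3961  0.0568] 0.032237322667891456
MOVE [-0.0003  0.0014  0.1429] [-0.0032 -0.0011 -0.    ] dist 0.14293772601862367
[319.88457834 191.00955541]
```

View pics/w16.png

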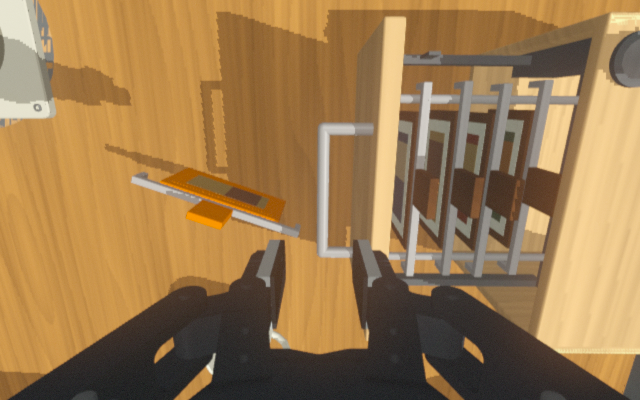

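Call:
apply_moves:
  plan: [0,0.003,0.025,0,0,0,0,0.003,0.055,0,0,0,0,0.003,0.085,0,0,0,0,0.003,0.115,0,0,0,0,0.003,0.135,0,0,0,0,0.003,0.143,0,0,0,0,0.003,0.143,0,0,0]

```text
clock: 19.57
eef_pos: [0.4399, -0.1495, 0.1511]
tool_rot: [0.706, 0.708, -0.001, -0.003]
ft_force: [0.7, 0.7, 0.1]
grip_width: 0.0321
```

Call:
apply_moves:
  plan: [0,0,0,0,0,0,0,0,0,0,0,0,0,0,0,0,0,0,0,0,0,0,0,0]
  grip: 0.0

```text
clock: 19.9
eef_pos: [0.4428, -0.1505, 0.1548]
tool_rot: [0.707, 0.707, 0.001, 0.001]
ft_force: [-0.3, -0.1, 2.6]
grip_width: 0.0076
```

Call:
apply_moves:
  plan: [0,0.002,0,0,0,0,0,0.006,0,0,0,0,0,0.012,0,0,0,0,0,0.02,0,0,0,0,0,0.029,0,0,0,0,0,0.038,0,0,0,0,0,0.047,0,0,0,0,0,0.056,0,0,0,0,0,0.065,0,0,0,0,0,0.074,0,0,0,0,0,0.081,0,0,0,0,0,0.086,0,0,0,0]

```text
clock: 20.9
eef_pos: [0.5299, -0.1513, 0.1548]
tool_rot: [0.707, 0.707, 0.0, 0.002]
ft_force: [-2.3, -3.1, 6.5]
grip_width: 0.0075
```

Call:
apply_moves:
  plan: [0,0.005,0,0,0,0,0,0.011,0,0,0,0,0,0.018,0,0,0,0,0,0.025,0,0,0,0,0,0.031,0,0,0,0,0,0.035,0,0,0,0,0,0.037,0,0,0,0,0,0.038,0,0,0,0,0,0.039,0,0,0,0,0,0.04,0,0,0,0,0,0.041,0,0,0,0]

```text
clock: 21.82
eef_pos: [0.5696, -0.1517, 0.1548]
tool_rot: [0.707, 0.707, -0.001, 0.002]
ft_force: [-5.4, -3.8, 7.2]
grip_width: 0.0076
```

Call:
apply_moves:
  plan: [0,0.001,0,0,0,0,0,0.002,0,0,0,0,0,0.003,0,0,0,0,0,0.004,0,0,0,0,0,0.004,0,0,0,0]

```text
clock: 22.23
eef_pos: [0.5696, -0.1516, 0.1548]
tool_rot: [0.707, 0.707, -0.003, -0.001]
ft_force: [-12.7, -2.8, 12.8]
grip_width: 0.0074
```

Call:
apply_moves:
  plan: [0,-0.002,0,0,0,0,0,-0.004,0,0,0,0]

```text
clock: 22.4
eef_pos: [0.5695, -0.1517, 0.1548]
tool_rot: [0.707, 0.707, -0.0, 0.002]
ft_force: [1.8, -4.4, 3.2]
grip_width: 0.0071
```

Call:
apply_moves:
  plan: [0,0,0,0,0,0,0,0,0,0,0,0,0,0,0,0,0,0,0,0,-0.03,0,0,0,0,0,-0.065,0,0,0,0,0,-0.1,0,0,0,0,0,-0.1,0,0,0,0,0,-0.1,0,0,0]
  grip: 0.032

```text
clock: 23.07
eef_pos: [0.5708, -0.1499, 0.2561]
tool_rot: [0.706, 0.708, 0.002, 0.002]
ft_force: [-0.9, 0.5, -0.6]
grip_width: 0.0318
```

Run:
```python
from h import *
c=cam('wrist'); crop(c,'w17',0,0,640,400,1)
print(sensors.get_obs()['eef_pos'],[onz(c,u,200,.165) for u in (310,316,322)], [onz(c,u,120,.188) for u in (380,390,400)])
```

```text
[ 0.56963435 -0.14971057  0.25390383] [array([ 0.56515596, -0.14827165,  0.165     ]), array([ 0.56963684, -0.14827161,  0.165     ]), array([ 0.5741186 , -0.14827157,  0.165     ])] [array([ 0.61000078, -0.08898246,  0.188     ]), array([ 0.61630185, -0.08897439,  0.188     ]), array([ 0.62260485, -0.08896632,  0.188     ])]
```

View pics/w17.png

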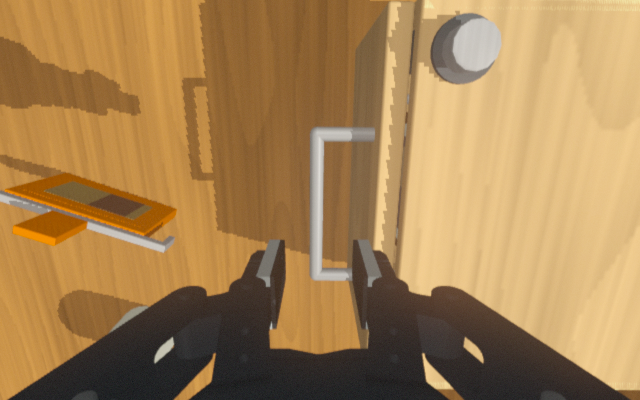

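Call:
apply_moves:
  plan: [0,-0.025,0,0,0,0,0,-0.045,0,0,0,0,0,-0.045,0.035,0,0,0,0,-0.045,0.07,0,0,0,0,-0.045,0.098,0,0,0,0,-0.045,0.098,0,0,0,0,-0.038,0.098,0,0,0,0,-0.032,0.098,0,0,0,0,-0.027,0.098,0,0,0,0,-0.023,0.098,0,0,0,0,-0.02,0.098,0,0,0]
  grip: 0.0

```text
clock: 24.03
eef_pos: [0.5509, -0.1503, 0.157]
tool_rot: [0.707, 0.708, 0.001, 0.001]
ft_force: [0.8, -0.4, 0.7]
grip_width: -0.0002
```

Call:
apply_moves:
  plan: [0,0.002,0,0,0,0,0,0.004,0,0,0,0,0,0.006,0,0,0,0,0,0.008,0,0,0,0,0,0.009,0,0,0,0,0,0.009,0,0,0,0]

```text
clock: 24.53
eef_pos: [0.5523, -0.1502, 0.1565]
tool_rot: [0.707, 0.707, -0.004, -0.004]
ft_force: [-16.6, -0.1, 12.9]
grip_width: 0.0
```

Call:
apply_moves:
  plan: [0,-0.01,0,0,0,0,0,-0.03,0,0,0,0,0,-0.05,0,0,0,0,0,-0.05,-0.04,0,0,0,0.03,-0.05,-0.08,0,0,0,0.07,-0.06,-0.12,0,0,0,0.11,-0.08,-0.14,0,0,0,0.15,-0.1,-0.15,0,0,0,0.19,-0.11,-0.15,0,0,0,0.23,-0.11,-0.15,0,0,0,0.25,-0.11,-0.15,0,0,0,0.25,-0.11,-0.15,0,0,0]

```text
clock: 25.53
eef_pos: [0.447, 0.1051, 0.3067]
tool_rot: [0.704, 0.71, 0.002, -0.0]
ft_force: [0.2, -0.7, 0.3]
grip_width: 0.0002
```

Run:
```python
from h import *
c=cam('top'); crop(c,'t9',220,110,420,260,4)
```

```text
(no output)
```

View pics/t9.png

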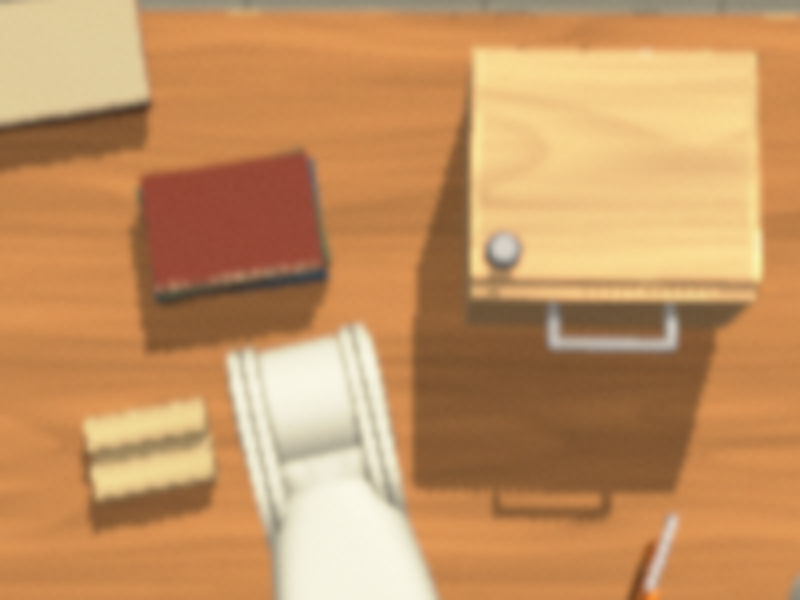

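The drawer looks just as it did at the start: the handle is at crop pixels (550–675, 344). The block is empty and the books haven't moved. I'm handing the job in.

```bash
python3 -c "
from workcell import bot; print(bot.job_done())"
```

```text
the job is handed in; nothing more can be done
None
```

The new frame is hung by both hooks between the first and second hanging frames, and the drawer is pushed fully home. I handed the job in at about 26 s of the 72 s allowed; it reports no verdict.

- **Drawer:** It was latched: a pull gave about 3 mm and the force rose to 17 N. I pressed the button to its full 12 mm travel and pulled the drawer out by its handle to about 0.129 m.
- **Hanging:** I lifted the frame from the block by its tab and lowered it until the bar rested on the rails, then let go.
- **Check with the frame hung:** The bars measured x = 0.534 (front), 0.570 (new), 0.605 (second) and 0.640 (third). The new one was within 0.5° of square and about centred on the rails. The other frames were within about 1 mm of where they were before.
- **Closing:** I pushed the drawer home by the handle, then nudged it again; it stood solid at 16.6 N. The last top view matches the starting view of the closed drawer.

**Small disagreements:**
- **Handle position:** When I gripped the handle again to close the drawer, it read about 3 mm further in than where I had left it. That could be measuring error or a small roll-back.
- **Bar angles:** These differed by up to about 0.7° between views, which I put down to camera calibration.
- **Frames after closing:** I couldn't see the hung frames once the drawer was shut, so their positions were last checked before I pushed it in.

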